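Find the heavy side of a honing wheel and hold it down

TASK

One side of the new wooden honing wheel on the balancing stand is heavy, but it does not show. First press the stand's steel oiler head fully down to its stop and let it come back up; then take the wooden crank handle in the gripper, turn the wheel at least half a turn with it and feel where the weight pulls. Finish while still gripping the handle, with the wheel held still and its heavy side straight down (within about 15 degrees), so that I can mark the light spot on top; leave the things lying about on the table where they are.

Things in the scene. Friction and masses are not known exactly. Their poses are not given: they have to be found in the camera images.
- stand: dark wooden stand fixed to the table; origin on the table under the wheel's middle; z up, y along the level axle (crank on the -y side, oiler on the +y side), x across. Foot board 180 mm (x) by 240 mm (y -60 to +180 mm), 20 mm thick; two posts 50 mm (x) by 12 mm at y = -41 and +41 mm, 185 mm high.
- axle (a point): fixed point on the axle in the wheel's middle, 160 mm above the table; axes as the stand's. The wheel is 150 mm across, 40 mm thick. The crank arm is 10 mm thick, at y -62 to -72 mm.
- wheel (a joint): angle of wheel and crank (one piece) about the stand's y, rad, no limits, counts on past a turn. At 0 the handle is straight above the axle, at +pi/2 on the stand's +x side, at pi below. A felt washer brakes it with an even 0.34 N m, the same both ways and everywhere, so it stays put at any angle; at a stop the brake can mask the pull, so compare both directions.
- hub (a point): middle of the wheel; turns with it (shows nothing of the weight). A plug hidden in the wheel, 50 mm from the axle, somewhere new each time, weighs 4 to 6 N: it pulls toward down with 0.20 to 0.30 N m times the sine of its angle from straight down. All else is balanced. Cranking steadily takes 1 to 13 N at the handle: most as the plug rises past axle height, least as it sinks past it.
- handle: pale wooden crank handle, a round sleeve 24 mm thick, 80 mm long, along the axle's direction (stand y -82 to -162 mm), turning freely on its pin, so a gripper that keeps pointing down can carry it round the whole circle. Origin at its middle, 50 mm from the axle line, 122 mm to the -y side of the wheel's middle; only its position matters.
- oiler_top (a point): middle of the top of the steel oiler head, 36 mm across, 130 mm to the stand's +y side of the wheel's middle and 113 mm above the table when up; pressed straight down.
- oiler (a joint): how far the oiler head is pressed, m: 0 up, 0.012 on its stop. A spring brings it back; it takes about 2 N to start and 6 N at the stop.
- baren: round flat bamboo baren (rubbing pad), 130 mm across, 35 mm high, standing on the table; origin centre of its underside
- cup: squat black ceramic cup, 84 mm across, 60 mm high; origin centre of its underside
- burnisher: boxwood burnisher, a flat stick 210 mm long, 30 mm wide, 18 mm high; lies along its x; origin on its underside
- square: iron square, a flat L 150 mm by 112 mm, 5 mm thick, lying on the table; origin under the middle of its long leg
- cherry: loose red-brown cherry wood block, 120 x 90 x 25 mm; origin centre of its underside

How it is judged:
By the outcome, as a careful person would: the job done as asked, in the order asked, and still so for the second after the job is handed in, while the arm keeps its last pose, push and grip.
It also fails if it takes over 72 s, if anything falls off the work surface, if the arm or the gripper's body presses on something with over 40 N, if the wrist force passes 120 N, or if a joint passes its speed limit or range.

ROBOT

A 6-joint arm with a two-finger parallel gripper is mounted at the origin on the work surface. World frame = base frame: x ahead of the robot, y to its left, z up, the work surface at z = 0. Lengths are in m, angles in rad, forces in N, time in s.
With the tool pointing down it reaches from about 0.25 to 0.775 m from the base axis. Payload 4 kg.
Tool frame: the origin (TCP) lies midway between the tips of the shut fingers; the grasp point (between the pads) lies 19 mm behind it; z points along the fingers, y is the direction in which the jaws open and shut (so a half turn about z gives the same grasp; the last joint's range is limited). The gripper opens to 94 mm and grips with 3 to 60 N. Pads are 16 mm wide; open, the fingers measure 119 mm over their backs; the gripper's body (75 mm by 177 mm) begins 78 mm behind the grasp point.
Start: joints at [1.126, 0.087, 1.371, -0, 1.684, -0.103], TCP at [0.184, 0.518, 0.206] pointing down, gripper open.
Joint ranges: [-3.1, 3.1], [-0.76, 2.03], [0.27, 2.55], [-1.08, 4.22], [0.17, 2.65], [-2.57, 2.57]. Speed limits (rad/s): [2.79, 2.79, 3.14, 3.14, 3.14, 3.14].

INTERFACE

Orientations are given as [roll, pitch, yaw] about the fixed x, y, z axes, in that order (R = Rz(yaw) Ry(pitch) Rx(roll)).
In Python, from bench import robot gives the robot as it stands.
- The arm moves only by the tool drive_tool, never from a script. Its argument "series" is a list that holds one entry, the list of rows, each a list of 7 numbers: the turn, a rotation vector about the tool's x, y, z in rad, then the shift along the tool's x, y, z in cm, then the opening in per cent of the stroke, from 0 (shut) to 100 (fully open). In form: [[[rx, ry, rz, tx, ty, tz, fingers], ...]]. A call has 1 to 20 rows; each row is the pose to reach, as a shift and turn from the pose measured when the call began, along the tool's axes at that moment; what a row does not reach only later rows make up. A row lasts 1/10 s, in which the tool goes at most 50 mm and 8.59 degrees, less where a joint would pass 70% of its speed; a pose out of reach is approached as far as the arm can. A call with a gripper value outside its range is refused whole. The fingers move at their own pace and stop on an object; the grip force is fixed at half the most. Time passes only in rows, so rows that repeat a pose let the fingers close. It gives the time, the measured TCP pose, the force and the opening at its end, in the units of the state.
- robot.get_obs(): the state, without advancing time (a new reading comes with each control period).
- robot.snapshot(name): name is "scene" or "top" or "wrist"; returns a dict with "img" (420x560x3 uint8, blue, green, red), "depth" (420x560 float32, m along the optical axis (not along the pixel's ray), 0 where there is no reading), "vertical_fov" (degrees; the focal length in pixels is half the picture's height over the tangent of half this angle, whatever the lens; pixels are square), "cx", "cy" (the principal point, pixels), "rvec" (rotation vector, rad) and "tvec" (3), from world to camera coordinates, as OpenCV has them. Camera axes: x right, y down, z forward; pixel columns grow to the right and rows downward; lengths in m; the calibration is good to about 2 mm. The wrist camera is an equidistant fisheye: a pixel r from the principal point sees the ray r / f radians off the axis. A picture is of the moment at which its call begins.
- robot.close_job(): hands the job in, once; it reports no verdict.
The state is a dict: "time": time; "joint_positions": joint angles; "qvel": joint speeds; "joint_torque": joint torques, N m; "tool_pos": TCP position; "ee_rot": TCP orientation; "wrist_force": force on the tool from outside, world axes, zero at the start; "wrist_torque": the same for the moment, N m; "width": finger opening in m.
Only numpy, scipy, OpenCV 4.12 (cv2) and the standard library are available. Lean on these libraries where they do the work, as an engineer would, in place of code of your own. Each camera call takes 0.05 s, during which the arm holds its last target.

## Working session

There is one attempt and no reset: what is moved stays moved. The work goes in short steps, Python scripts to look and compute and a tool call to move; the robot and the scene stay as the last step left them, time stands still between calls to the robot, and variables do not carry over. Pictures are saved under pics/ and viewed, and the job is handed in when it is done.

Besides the shell and the picture viewer there is one more tool, called after "Call:" as a command line: name --argument value ..., lists and objects as JSON in quotes. drive_tool: Moves the arm, as the interface text tells. Its arguments: {"type":"object","properties":{"series":{"type":"array","items":{"type":"array","items":{"type":"array","items":{"type":"number"}}}}},"required":["series"]}

```bash
ls; mkdir -p pics
cat > h.py <<'E'
import numpy as np,cv2
from bench import robot
def snap(n,f):
    s=robot.snapshot(n); cv2.imwrite('pics/'+f+'.png',s['img']); np.savez('pics/'+f+'.npz',**{k:np.array(v) for k,v in s.items()}); return s
E
python3 - <<'E'
from h import *
print({k:np.round(v,3) for k,v in robot.get_obs().items()})
for n in ('scene','top'):
    s=snap(n,n+'0'); print(n,s['vertical_fov'],s['cx'],s['cy'],s['rvec'],s['tvec'])
E
```

```text
pics
{'time': np.float64(0.0), 'joint_positions': array([ 1.126,  0.088,  1.372, -0.   ,  1.684, -0.103]), 'qvel': array([-0.   ,  0.003,  0.001, -0.   , -0.002, -0.001]), 'joint_torque': array([ 0.0000e+00, -3.4017e+01, -3.0243e+01,  7.2000e-02,  3.3000e-02,
       -0.0000e+00]), 'tool_pos': array([0.184, 0.518, 0.204]), 'ee_rot': array([-3.139, -0.   ,  2.8  ]), 'wrist_force': array([ 0.315, -0.067, -0.099]), 'wrist_torque': array([0.013, 0.034, 0.011]), 'width': np.float64(0.094)}
scene 45.80880233990472 268.0690950231576 217.98503596498534 [ 2.01821558  1.20954428 -0.55852555] [-0.12695097 -0.22269018  2.09763826]
top 43.77771436687442 281.07923947336485 209.81634038208796 [ 2.1735793  -2.16393905  0.10127101] [-0.12864792  0.54519554  1.71644469]
```

View pics/scene0.png

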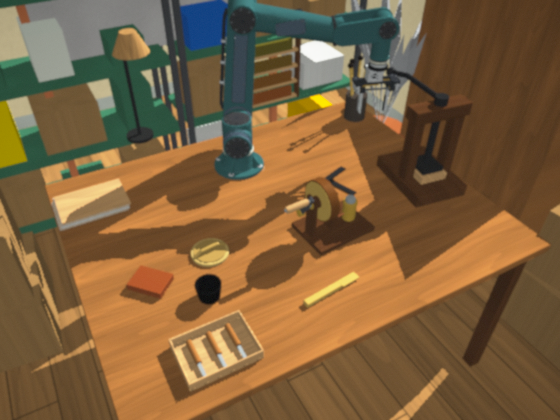

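View pics/top0.png

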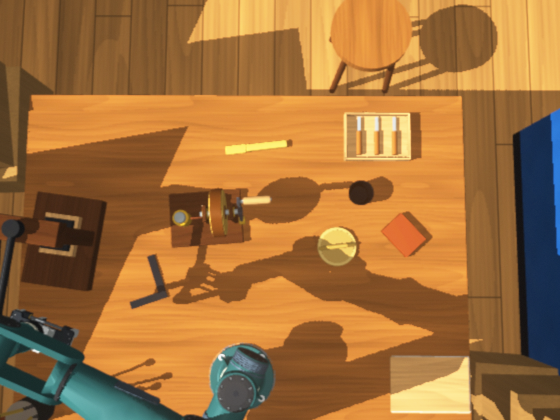

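The top view shows the stand board around (207,217), the oiler at about (181,217), and the handle (pale) at about (257,201). I'll enlarge both views.

```bash
cat >> h.py <<'E'
def ray(s,u,v):
    f=s['img'].shape[0]/2/np.tan(np.radians(float(s['vertical_fov']))/2)
    R=cv2.Rodrigues(np.array(s['rvec'],float))[0]; t=np.array(s['tvec'],float).ravel()
    d=R.T@np.array([(u-s['cx'])/f,(v-s['cy'])/f,1.]); return -R.T@t,d
def plane(s,u,v,z):
    o,d=ray(s,u,v); return o+d*(z-o[2])/d[2]
def dpt(s,u,v):
    o,d=ray(s,u,v); return o+d*s['depth'][int(round(v)),int(round(u))]
E
python3 - <<'E'
from h import *
t=np.load('pics/top0.npz'); s=np.load('pics/scene0.npz')
a=cv2.resize(t['img'][170:260,150:290],None,fx=5,fy=5,interpolation=cv2.INTER_CUBIC); cv2.imwrite('pics/t0z.png',a)
a=cv2.resize(s['img'][160:260,270:390],None,fx=5,fy=5,interpolation=cv2.INTER_CUBIC); cv2.imwrite('pics/s0z.png',a)
for n,i in (('t',t),('s',s)):
    for p in {'t':[(181,217),(247,201),(257,201),(268,201),(217,195),(217,230)],'s':[(350,200),(290,208),(300,205)]}[n]: print(n,p,dpt(i,*p).round(3))
E
```

```text
t (181, 217) [0.513 0.189 0.117]
t (247, 201) [ 0.553 -0.026  0.216]
t (257, 201) [ 0.554 -0.055  0.213]
t (268, 201) [ 0.554 -0.088  0.212]
t (217, 195) [0.57  0.063 0.222]
t (217, 230) [0.467 0.064 0.204]
s (350, 200) [0.529 0.188 0.115]
s (290, 208) [ 0.57  -0.08   0.216]
s (300, 205) [ 0.569 -0.043  0.212]
```

View pics/t0z.png

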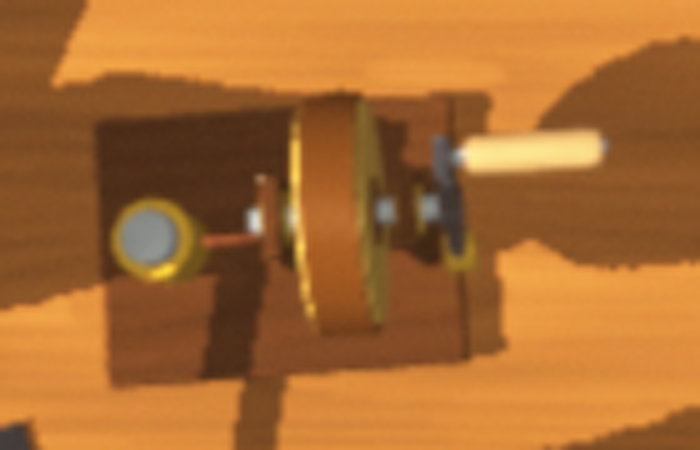

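View pics/s0z.png

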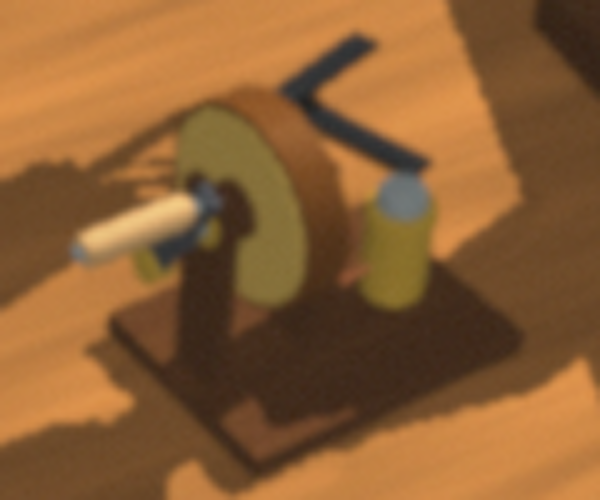

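The zooms show the grey oiler head at zoom px (150,237), the handle from (462,152) to (605,147), and the board corners at (97,122), (490,95), (505,350) and (112,387).

Run:
```python
from h import *
t=np.load('pics/top0.npz'); s=np.load('pics/scene0.npz')
Z=lambda u,v:(150+(u+.5)/5-.5,170+(v+.5)/5-.5)
S=lambda u,v:(270+(u+.5)/5-.5,160+(v+.5)/5-.5)
c=[plane(t,*Z(*p),.02) for p in [(97,122),(490,95),(505,350),(112,387)]]
for p in c: print(p.round(4))
print('sides',[np.linalg.norm(c[i]-c[(i+1)%4]).round(3) for i in range(4)])
print('oil top',plane(t,*Z(150,237),.113), 'scene',plane(s,*S(403,197),.113))
for z in (.2,.205,.21): print(z,'hand',plane(t,*Z(462,152),z),plane(t,*Z(605,147),z))
# two-view handle middle
def tri(a,b):
    (o1,d1),(o2,d2)=a,b
    A=np.stack([d1,-d2],1);x=np.linalg.lstsq(A,o2-o1,rcond=None)[0];p,q=o1+d1*x[0],o2+d2*x[1];return (p+q)/2,np.linalg.norm(p-q)
print(tri(ray(t,*Z(605,147)),ray(s,*S(80,252))))
print(tri(ray(t,*Z(462,152)),ray(s,*S(190,208))))
print(tri(ray(t,*Z(150,237)),ray(s,*S(403,195))))
u=(c[0]+c[3])/2-(c[1]+c[2])/2; yaw=np.arctan2(-u[0],u[1]);u/=np.linalg.norm(u)
o=(c[0]+c[1]+c[2]+c[3])/4-u*.06;print('yaw',yaw,'origin',o,'oiler',o+u*.13)
```

```text
[0.5982 0.2507 0.02  ]
[ 0.6176 -0.0133  0.02  ]
[ 0.4463 -0.0252  0.02  ]
[0.4206 0.2361 0.02  ]
sides [np.float64(0.265), np.float64(0.172), np.float64(0.263), np.float64(0.178)]
oil top [0.5130287  0.19459699 0.113     ] scene [0.5223506  0.19309398 0.113     ]
0.2 hand [ 0.5578468 -0.0094314  0.2      ] [ 0.56122951 -0.09543686  0.2       ]
0.205 hand [ 0.55726102 -0.00983372  0.205     ] [ 0.5606329 -0.0955637  0.205    ]
0.21 hand [ 0.55667525 -0.01023604  0.21      ] [ 0.56003628 -0.09569054  0.21      ]
(array([ 0.56154668, -0.09353077,  0.20616739]), np.float64(0.004618159943230026))
(array([ 0.55756889, -0.00908818,  0.20623223]), np.float64(0.0019012430281014085))
(array([0.51438676, 0.19729241, 0.10723318]), np.float64(0.0034663772804017575))
yaw 0.08572213626354737 origin [0.52581405 0.05230123 0.02      ] oiler [0.51468382 0.18182388 0.02      ]
```

```bash
cat >> h.py <<'E'
def cloud(s):
    h,w=s['depth'].shape; f=h/2/np.tan(np.radians(float(s['vertical_fov']))/2)
    v,u=np.mgrid[:h,:w]; d=s['depth']; R=cv2.Rodrigues(np.array(s['rvec'],float))[0]; t=np.array(s['tvec'],float).ravel()
    P=np.stack([(u-s['cx'])/f*d,(v-s['cy'])/f*d,d],-1); return (P-t)@R
E
python3 - <<'E'
from h import *
for n in ('top0','scene0'):
    s=np.load(f'pics/{n}.npz'); P=cloud(s); ok=s['depth']>0
    reg=ok&(P[...,0]>.38)&(P[...,0]<.68)&(P[...,1]>-.15)&(P[...,1]<.30)
    tab=ok&(P[...,0]>.3)&(P[...,0]<.75)&(P[...,1]>-.3)&(P[...,1]<-.15); print(n,'table z',np.median(P[tab][:,2]))
    b=P[reg&(P[...,2]>.012)&(P[...,2]<.03)]; r=cv2.minAreaRect((b[:,:2]*1000).astype(np.float32)); print('board',len(b),r,np.median(b[:,2]))
    w=P[reg&(P[...,2]>.10)&(P[...,1]>-.09-.02)&(P[...,1]<-.01)]
    print('handle',len(w),w.min(0).round(3),w.max(0).round(3)); 
    top=w[:,2]
    if len(w)>5: print(cv2.fitLine(w[:,:2].astype(np.float32),cv2.DIST_HUBER,0,.01,.01).ravel())
    o=P[reg&(P[...,2]>.105)&(P[...,2]<.125)&(P[...,1]>.16)]; print('oiler',len(o),o.mean(0).round(4),cv2.minAreaRect((o[:,:2]*1000).astype(np.float32)))
    wh=P[reg&(P[...,2]>.19)&(P[...,1]>.03)&(P[...,1]<.12)]; print('wheel',len(wh),cv2.minAreaRect((wh[:,:2]*1000).astype(np.float32)),wh[:,2].max(),wh[np.argsort(wh[:,2])[-15:]].mean(0).round(4))
E
```

```text
top0 table z 0.0005085459076039292
board 2338 ((534.6727294921875, 78.18667602539062), (430.6036376953125, 290.87567138671875), 88.99644470214844) 0.020301352275204135
handle 236 [ 0.494 -0.097  0.11 ] [ 0.573 -0.01   0.223]
[ 0.1605862  -0.9870218   0.5557557  -0.05019093]
oiler 93 [0.5141 0.1941 0.1124] ((513.1965942382812, 194.20484924316406), (33.19706726074219, 31.927946090698242), 88.4229736328125)
wheel 649 ((524.1867065429688, 69.07266998291016), (76.6108169555664, 137.3885040283203), 84.95012664794922) 0.24260625016583665 [0.5253 0.0685 0.2409]
scene0 table z 0.0022588328338101174
board 1608 ((542.1926879882812, 115.83655548095703), (267.765625, 406.31396484375), 7.803197383880615) 0.023370615781061005
handle 181 [ 0.506 -0.094  0.122] [ 0.578 -0.01   0.223]
[ 0.08511183 -0.9963714   0.56797737 -0.05852728]
oiler 77 [0.5203 0.1958 0.1145] ((519.5330810546875, 198.89422607421875), (36.76877212524414, 37.80754470825195), 58.92325210571289)
wheel 546 ((530.8170166015625, 59.12862777709961), (139.5314178466797, 56.13631820678711), 5.309151649475098) 0.2428828401599593 [0.528  0.0681 0.2406]
```

Call:
drive_tool --series '[[[0,0,0.1,-3,-1.4,0,50],[0,0,0.2,-7,-3.2,0,0],[0,0,0.3,-11,-5,0,0],[0,0,0.4,-15,-7,0,0],[0,0,0.5,-19,-8.8,0,0],[0,0,0.6,-23,-10.7,0,0],[0,0,0.7,-27,-12.5,0,0],[0,0,0.8,-31,-14.4,0,0],[0,0,0.9,-35,-16.2,0,0],[0,0,1.0,-38.5,-17.9,0,0],[0,0,1.1,-41,-19,0,0],[0,0,1.141,-41.9,-19.5,0,0],[0,0,1.141,-41.9,-19.5,0,0],[0,0,1.141,-41.9,-19.5,0,0]]]'

```text
time: 1.5
tool_pos: [0.5127, 0.1944, 0.2045]
ee_rot: [-3.14, 0.001, 1.661]
wrist_force: [-0.5, 1.1, 0.6]
width: 0.0004
```

Run:
```python
from h import *
o=robot.get_obs();print({k:np.round(o[k],4) for k in('time','tool_pos','ee_rot','wrist_force','width','joint_positions')})
for n in ('wrist','scene'):
    s=snap(n,n+'1');
```

```text
{'time': np.float64(1.5), 'tool_pos': array([0.5127, 0.1944, 0.2045]), 'ee_rot': array([-3.1395e+00,  1.1000e-03,  1.6609e+00]), 'wrist_force': array([-0.524 ,  1.059 ,  0.5698]), 'width': np.float64(0.0004), 'joint_positions': array([ 2.5940e-01,  8.5500e-02,  1.3746e+00, -7.0000e-04,  1.6838e+00,
        1.6920e-01])}
```

View pics/wrist1.png

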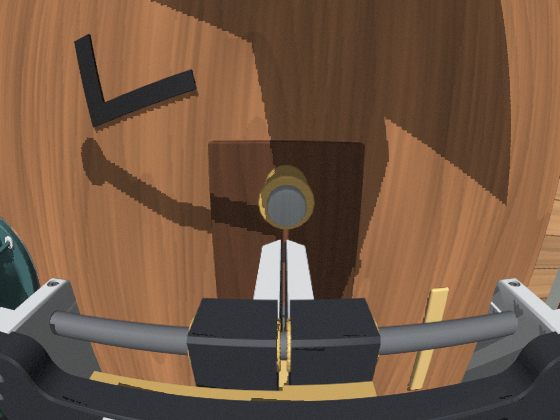

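View pics/scene1.png

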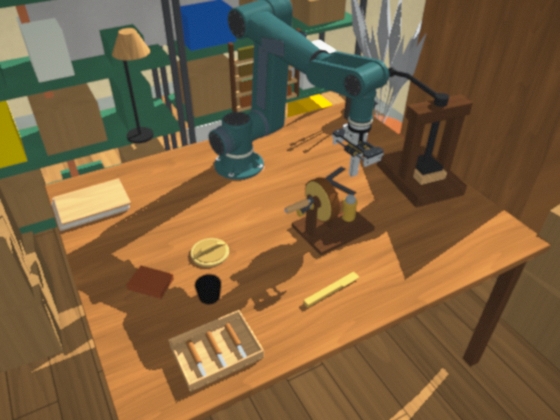

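The wrist view shows the oiler head at about px (286,206), the board's +y edge from (210,142) to (362,145), and the finger tips at about (285,245). I'll compute the oiler position and the yaw from the board's edges.

```bash
cat >> h.py <<'E'
def fray(s,u,v):
    f=s['img'].shape[0]/2/np.tan(np.radians(float(s['vertical_fov']))/2)
    R=cv2.Rodrigues(np.array(s['rvec'],float))[0]; t=np.array(s['tvec'],float).ravel()
    x,y=u-s['cx'],v-s['cy']; r=np.hypot(x,y); a=r/f
    d=np.array([np.sin(a)*x/r,np.sin(a)*y/r,np.cos(a)]) if r>1e-9 else np.array([0,0,1.]); return -R.T@t,R.T@d
def fplane(s,u,v,z):
    o,d=fray(s,u,v); return o+d*(z-o[2])/d[2]
E
python3 - <<'E'
from h import *
s=np.load('pics/wrist1.npz');print('cam',fray(s,280,200)[0])
print('tip?',fplane(s,285,241,.2045))
hsv=cv2.cvtColor(s['img'],cv2.COLOR_BGR2HSV); print(hsv[205,286],hsv[175,286])
m=(hsv[...,1]<60)&(hsv[...,2]>50);m=m.astype(np.uint8);m[:180]=0;m[236:]=0;m[:,:255]=0;m[:,320:]=0
c=max(cv2.findContours(m,0,1)[0],key=cv2.contourArea);e=cv2.fitEllipse(c);print(e)
print('oil',fplane(s,*e[0],.113))
c=[fplane(s,*p,.02) for p in [(211,142),(362,145),(352,290),(217,290)]];print(np.round(c,4))
print(np.linalg.norm(c[0]-c[1]), 'yaw', np.arctan2(*(c[1]-c[0])[[1,0]]))
E
python3 -c "
import cv2;a=cv2.imread('pics/wrist1.png')[120:320,190:400];cv2.imwrite('pics/w1z.png',cv2.resize(a,None,fx=3,fy=3,interpolation=cv2.INTER_CUBIC))"
```

```text
cam [0.50612102 0.27746145 0.38477902]
tip? [0.51341971 0.20288405 0.2045    ]
[105  10 100] [ 20 142  90]
((286.1110534667969, 205.31504821777344), (39.0958251953125, 40.51606750488281), 179.24261474609375)
oil [0.51504526 0.19856035 0.113     ]
[[0.4262 0.2387 0.02  ]
 [0.5979 0.2508 0.02  ]
 [0.6154 0.0636 0.02  ]
 [0.4381 0.0477 0.02  ]]
0.17209934711309052 yaw 0.07047732373629717
```

View pics/w1z.png

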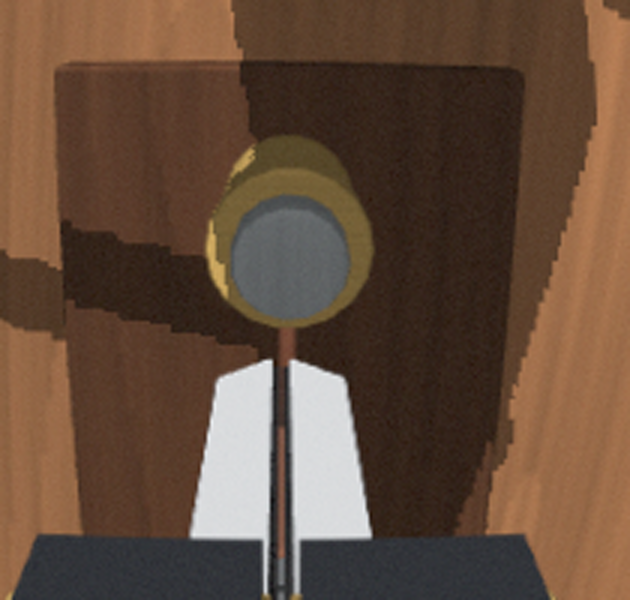

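Call:
drive_tool --series '[[[0,0,0,0.1,0.2,2,0],[0,0,0,0.1,0.2,4,0],[0,0,0,0.1,0.2,6,0],[0,0,0,0.1,0.2,7.5,0],[0,0,0,0.1,0.2,8.3,0],[0,0,0,0.1,0.2,8.6,0],[0,0,0,0.1,0.2,8.6,0],[0,0,0,0.1,0.2,8.6,0]]]'

```text
time: 2.4
tool_pos: [0.515, 0.1961, 0.1199]
ee_rot: [3.141, 0.001, 1.662]
wrist_force: [0.0, -0.8, 0.7]
width: 0.0007
```

Call:
drive_tool --series '[[[0,0,0,0,0,0.3,0],[0,0,0,0,0,0.6,0],[0,0,0,0,0,0.9,0],[0,0,0,0,0,1.2,0],[0,0,0,0,0,1.5,0],[0,0,0,0,0,1.7,0],[0,0,0,0,0,1.8,0],[0,0,0,0,0,1.8,0]]]'

```text
time: 3.2
tool_pos: [0.5155, 0.1962, 0.1025]
ee_rot: [3.14, 0.001, 1.662]
wrist_force: [-0.1, 0.1, 5.4]
width: 0.0003
```

Call:
drive_tool --series '[[[0,0,0,0,0,0.1,0],[0,0,0,0,0,0.2,0],[0,0,0,0,0,0.3,0],[0,0,0,0,0,0.3,0]]]'

```text
time: 3.6
tool_pos: [0.5155, 0.1962, 0.1012]
ee_rot: [3.139, 0.001, 1.662]
wrist_force: [-2.4, -0.8, 9.8]
width: 0.0005
```

Call:
drive_tool --series '[[[0,0,0,0,0,0.1,0],[0,0,0,0,0,0.2,0],[0,0,0,0,0,0.2,0]]]'

```text
time: 3.9
tool_pos: [0.5155, 0.1962, 0.1012]
ee_rot: [3.138, 0.001, 1.662]
wrist_force: [-2.9, -1.1, 10.5]
width: 0.0003
```

Call:
drive_tool --series '[[[0,0,0,0,0,0.3,0],[0,0,0,0,0,0.5,0],[0,0,0,0,0,0.5,0],[0,0,0,0,0,0.5,0]]]'

```text
time: 4.3
tool_pos: [0.5156, 0.1962, 0.101]
ee_rot: [3.136, 0.0, 1.662]
wrist_force: [-7.2, -2.0, 20.1]
width: 0.0003
```

Call:
drive_tool --series '[[[0,0,0,0,0,-0.5,0],[0,0,0,0,0,-1.2,0],[0,0,0,0,0,-2,0],[0,0,0,0,0,-4,0],[0,0,0,0,0,-7,0],[0,0,0,0,0,-11,0],[0,0,0,0,0,-15,0],[0,0,0,0,0,-18,0],[0,0,0,0,0,-20,0],[0,0,0,0,0,-20,0],[0,0,0,0,0,-20,0]]]'

```text
time: 5.4
tool_pos: [0.5144, 0.1962, 0.2996]
ee_rot: [3.138, 0.001, 1.662]
wrist_force: [0.4, 0.8, -0.3]
width: 0.0009
```

Run:
```python
from h import *
o=robot.get_obs();print({k:np.round(o[k],4) for k in('time','tool_pos','ee_rot','wrist_force','wrist_torque')})
s=snap('wrist','wrist2');snap('scene','scene2')
hsv=cv2.cvtColor(s['img'],cv2.COLOR_BGR2HSV)
P=np.load('pics/scene2.npz');C=cloud(P)
r=(C[...,1]>.17)&(C[...,1]<.22)&(C[...,0]>.49)&(C[...,0]<.54)&(C[...,2]>.09)&(C[...,2]<.13);print(r.sum(),np.percentile(C[r][:,2],[50,90]))
```

```text
{'time': np.float64(5.4), 'tool_pos': array([0.5144, 0.1962, 0.2996]), 'ee_rot': array([3.1376e+00, 8.0000e-04, 1.6620e+00]), 'wrist_force': array([ 0.4216,  0.7774, -0.2575]), 'wrist_torque': array([-0.1768,  0.0627,  0.0143])}
141 [0.10590129 0.11827225]
```

View pics/wrist2.png

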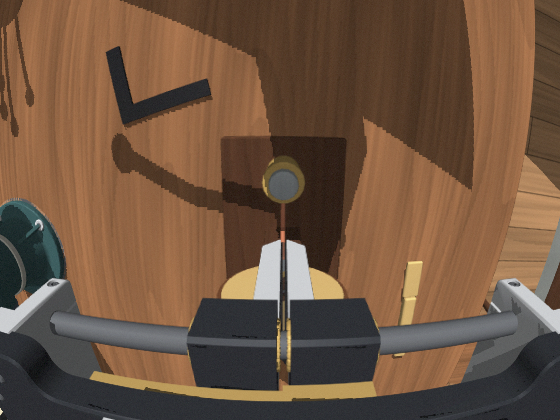

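Call:
drive_tool --series '[[[0,0,0,-2,0.2,0,0],[0,0,0,-5,0.4,0,0],[0,0,0,-9,0.8,0,0],[0,0,0,-13,1.1,0,20],[0,0,0,-17,1.5,0,60],[0,0,0,-21,1.8,0,100],[0,0,0,-24,2.1,0,100],[0,0,0,-25.4,2.2,0,100],[0,0,0,-25.4,2.2,0,100],[0,0,0,-25.4,2.2,0,100],[0,0,0,-25.4,2.2,0,100]]]'

```text
time: 6.6
tool_pos: [0.5587, -0.0534, 0.2986]
ee_rot: [3.141, 0.001, 1.664]
wrist_force: [-0.2, 0.1, 0.1]
width: 0.0612
```

Run:
```python
from h import *
s=snap('wrist','wrist3');snap('scene','scene3')
P=np.load('pics/scene3.npz');C=cloud(P)
r=(C[...,1]>.17)&(C[...,1]<.22)&(C[...,0]>.49)&(C[...,0]<.55)&(C[...,2]>.09)&(C[...,2]<.13);print(r.sum(),np.percentile(C[r][:,2],[50,90]))
P=np.load('pics/scene0.npz');C=cloud(P)
r=(C[...,1]>.17)&(C[...,1]<.22)&(C[...,0]>.49)&(C[...,0]<.55)&(C[...,2]>.09)&(C[...,2]<.13);print(r.sum(),np.percentile(C[r][:,2],[50,90]))
```

```text
145 [0.10643839 0.11915835]
149 [0.10552082 0.11818433]
```

View pics/wrist3.png

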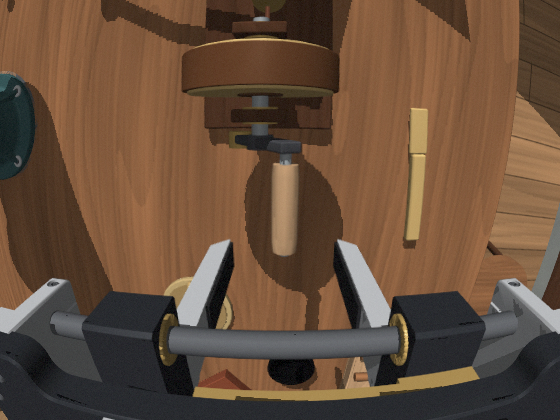

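The wrist view shows the handle sleeve from px (285,163) to (285,253), the axle at about (260,100) and the wheel edges at u 182 and 339. The oiler depth matches its starting height, so it came back up.

Run:
```python
from h import *
s=np.load('pics/wrist3.npz')
print('hd ends',fplane(s,285.5,163,.205),fplane(s,285,245,.205), fplane(s,285,253,.2))
print('axle',fplane(s,260.5,100,.16))
print('wheel edges',fplane(s,183,88,.16),fplane(s,339,88,.16))
hsv=cv2.cvtColor(s['img'],cv2.COLOR_BGR2HSV); print(hsv[210,285],hsv[210,240])
```

```text
hd ends [ 0.55729522 -0.01245511  0.205     ] [ 0.56391258 -0.08741909  0.205     ] [ 0.564916   -0.09773336  0.2       ]
axle [0.52846521 0.04048923 0.16      ]
wheel edges [0.44990539 0.04867469 0.16      ] [0.603067   0.06021424 0.16      ]
[ 15 102 180] [ 12 143 136]
```

Call:
drive_tool --series '[[[0,0,0,-0.3,0.2,0,100],[0,0,0,-0.3,0.2,0.5,100],[0,0,0,-0.3,0.2,2,100],[0,0,0,-0.3,0.2,4,100],[0,0,0,-0.3,0.2,6,100],[0,0,0,-0.3,0.2,8,100],[0,0,0,-0.3,0.2,10,100],[0,0,0,-0.3,0.2,11,100],[0,0,0,-0.3,0.2,11.4,100],[0,0,0,-0.3,0.2,11.4,100],[0,0,0,-0.3,0.2,11.4,100]]]'

```text
time: 7.8
tool_pos: [0.5618, -0.0564, 0.186]
ee_rot: [3.138, 0.002, 1.664]
wrist_force: [0.0, -0.7, 0.4]
width: 0.0942
```

Run:
```python
from h import *
s=snap('wrist','wrist4');s=snap('scene','scene4')
cv2.imwrite('pics/s4z.png',cv2.resize(s['img'][120:260,250:400],None,fx=4,fy=4,interpolation=cv2.INTER_CUBIC))
```

```text
(no output)
```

View pics/wrist4.png

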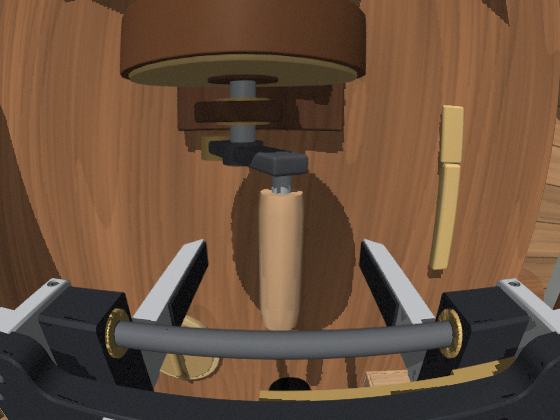

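View pics/s4z.png

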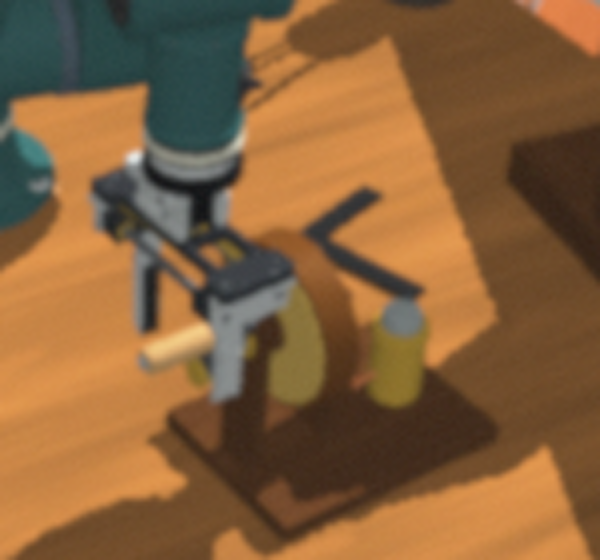

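The handle (px 280, 190–330) lies midway between the open fingers. I'll close on it.

Call:
drive_tool --series '[[[0,0,0,0,0,0,0],[0,0,0,0,0,0,0],[0,0,0,0,0,0,0],[0,0,0,0,0,0,0],[0,0,0,0,0,0,0],[0,0,0,0,0,0,0],[0,0,0,0,0,0,0],[0,0,0,0,0,0,0],[0,0,0,0,0,0,0],[0,0,0,0,0,0,0],[0,0,0,0,0,0,0],[0,0,0,0,0,0,0]]]'

```text
time: 9.1
tool_pos: [0.5609, -0.0566, 0.1858]
ee_rot: [3.14, 0.002, 1.664]
wrist_force: [-4.7, -0.9, 0.1]
width: 0.0231
```

Run:
```python
from h import *
o=robot.get_obs();print({k:np.round(o[k],4) for k in('time','tool_pos','ee_rot','wrist_force','wrist_torque')})
s=snap('wrist','wrist5')
```

```text
{'time': np.float64(9.1), 'tool_pos': array([ 0.5609, -0.0566,  0.1858]), 'ee_rot': array([3.1401e+00, 1.5000e-03, 1.6639e+00]), 'wrist_force': array([-4.6985, -0.9136,  0.0852]), 'wrist_torque': array([-0.1947,  0.925 , -0.0222])}
```

View pics/wrist5.png

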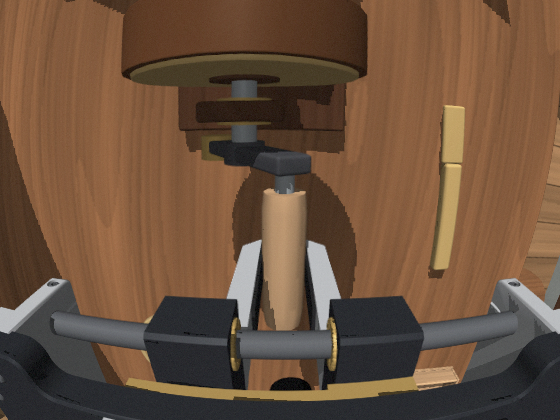

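```bash
cat > crank.py <<'E'
import sys,json,os
from h import *
from scipy.spatial.transform import Rotation as Ro
from scipy.optimize import least_squares
YAW=.08; X=np.array([np.cos(YAW),np.sin(YAW),0]);Y=np.array([-np.sin(YAW),np.cos(YAW),0]);Zv=np.array([0,0,1.])
def main():
    dirn=int(sys.argv[1]); deg=float(sys.argv[2]); n=int(sys.argv[3]); 
    o=robot.get_obs(); p=np.array(o['tool_pos']);F=np.array(o['wrist_force'])
    L=json.load(open('log.json')) if os.path.exists('log.json') else []
    if not L or L[-1]['t']!=float(o['time']):
        L.append(dict(t=float(o['time']),p=p.tolist(),F=F.tolist(),d=(int(sys.argv[4]) if len(sys.argv)>4 else 0),w=float(o['width'])));json.dump(L,open('log.json','w'))
    P=np.array([l['p'] for l in L]); uv=np.c_[P@X,P[:,2]]
    g=np.array([np.dot([.5354,-.0566,0],X),.1428])
    f=lambda c:np.r_[(np.hypot(*(uv-c).T)-.05)/.001,(c-g)/.003]
    c=least_squares(f,g).x
    e=uv-c; th=np.arctan2(e[:,0],e[:,1])
    for l,t,ee in list(zip(L,th,e))[-1:]:
        Ft=-(np.dot(l['F'],X)*np.cos(t)-l['F'][2]*np.sin(t)); Fr=np.dot(l['F'],X)*np.sin(t)+l['F'][2]*np.cos(t)
        print('t%.1f th %.1f r %.1f Ft(push,+dir) %.1f Fr %.1f F %s w%.4f'%(l['t'],np.degrees(t),1e3*np.hypot(*ee),Ft,Fr,np.round(l['F'],1),l['w']))
    print('centre',c.round(4),'dev from guess mm',((c-g)*1e3).round(1))
    y0=P[0]@Y
    R=Ro.from_euler('xyz',o['ee_rot']).as_matrix()
    rows=[]
    for i in range(1,n+1):
        t=th[-1]+dirn*np.radians(deg)*i/n
        T=X*(c[0]+.05*np.sin(t))+Y*y0+Zv*(c[1]+.05*np.cos(t))
        d=R.T@(T-p)*100; rows.append([0,0,0]+[float(round(v,1)) for v in d]+[0])
    print(json.dumps([rows]))
if __name__=='__main__': main()
E
python3 crank.py 1 40 8
```

```text
t9.2 th 30.7 r 50.0 Ft(push,+dir) 3.3 Fr -3.3 F [-4.6  0.1 -1.2] w0.0233
centre [0.5292 0.1428] dev from guess mm [-0. -0.]
[[[0, 0, 0, -0.0, 0.4, 0.2, 0], [0, 0, 0, -0.0, 0.7, 0.5, 0], [0, 0, 0, -0.0, 1.0, 0.8, 0], [0, 0, 0, -0.0, 1.3, 1.1, 0], [0, 0, 0, -0.0, 1.6, 1.5, 0], [0, 0, 0, -0.0, 1.8, 1.9, 0], [0, 0, 0, -0.0, 2.0, 2.2, 0], [0, 0, 0, -0.0, 2.2, 2.6, 0]]]
```

Call:
drive_tool --series '[[[0,0,0,0,0.4,0.2,0],[0,0,0,0,0.7,0.5,0],[0,0,0,0,1.0,0.8,0],[0,0,0,0,1.3,1.1,0],[0,0,0,0,1.6,1.5,0],[0,0,0,0,1.8,1.9,0],[0,0,0,0,2.0,2.2,0],[0,0,0,0,2.2,2.6,0]]]'

```text
time: 9.95
tool_pos: [0.582, -0.0549, 0.1604]
ee_rot: [-3.141, 0.002, 1.664]
wrist_force: [-9.1, -1.6, 4.5]
width: 0.0234
```

```bash
python3 crank.py 1 45 8 1
```

```text
t9.9 th 69.5 r 50.0 Ft(push,+dir) 7.4 Fr -7.0 F [-9.1 -1.6  4.5] w0.0234
centre [0.529  0.1429] dev from guess mm [-0.2  0.1]
[[[0, 0, 0, 0.0, 0.2, 0.5, 0], [0, 0, 0, 0.0, 0.3, 0.9, 0], [0, 0, 0, 0.0, 0.3, 1.4, 0], [0, 0, 0, 0.0, 0.3, 1.9, 0], [0, 0, 0, 0.0, 0.3, 2.4, 0], [0, 0, 0, 0.0, 0.2, 2.9, 0], [0, 0, 0, 0.0, 0.1, 3.4, 0], [0, 0, 0, 0.0, -0.1, 3.8, 0]]]
```

Call:
drive_tool --series '[[[0,0,0,0,0.1,0.5,0],[0,0,0,0,0.2,0.9,0],[0,0,0,0,0.2,1.4,0],[0,0,0,0,0.2,1.9,0],[0,0,0,0,0.2,2.4,0],[0,0,0,0,0.1,2.9,0],[0,0,0,0,0,3.4,0],[0,0,0,0,-0.2,3.8,0]]]'

```text
time: 10.75
tool_pos: [0.5825, -0.0549, 0.1261]
ee_rot: [3.135, 0.003, 1.664]
wrist_force: [-3.8, 0.5, 11.7]
width: 0.0231
```

```bash
python3 crank.py 1 45 8 1
```

```text
t10.8 th 109.5 r 50.0 Ft(push,+dir) 9.8 Fr -7.5 F [-3.8  0.5 11.7] w0.0231
centre [0.529  0.1428] dev from guess mm [-0.1  0. ]
[[[0, 0, 0, 0.0, -0.2, 0.5, 0], [0, 0, 0, 0.0, -0.4, 0.9, 0], [0, 0, 0, 0.0, -0.7, 1.3, 0], [0, 0, 0, 0.0, -1.0, 1.7, 0], [0, 0, 0, 0.0, -1.4, 2.0, 0], [0, 0, 0, 0.0, -1.7, 2.3, 0], [0, 0, 0, 0.0, -2.1, 2.6, 0], [0, 0, 0, 0.0, -2.6, 2.8, 0]]]
```

Call:
drive_tool --series '[[[0,0,0,0,-0.2,0.5,0],[0,0,0,0,-0.4,0.9,0],[0,0,0,0,-0.7,1.3,0],[0,0,0,0,-1.0,1.7,0],[0,0,0,0,-1.4,2.0,0],[0,0,0,0,-1.8,2.2,0],[0,0,0,0,-2.2,2.5,0],[0,0,0,0,-2.7,2.7,0]]]'

```text
time: 11.55
tool_pos: [0.5663, -0.0563, 0.1036]
ee_rot: [3.108, 0.004, 1.665]
wrist_force: [18.1, 2.8, -3.6]
width: 0.0232
```

```bash
python3 crank.py 1 45 8 1
```

```text
t11.6 th 141.8 r 50.0 Ft(push,+dir) 12.1 Fr 14.1 F [18.1  2.8 -3.6] w0.0232
centre [0.529  0.1428] dev from guess mm [-0.1  0. ]
[[[0, 0, 0, 0.0, -0.4, 0.3, 0], [0, 0, 0, 0.0, -0.8, 0.5, 0], [0, 0, 0, 0.0, -1.3, 0.7, 0], [0, 0, 0, 0.0, -1.8, 0.8, 0], [0, 0, 0, 0.0, -2.2, 0.9, 0], [0, 0, 0, 0.1, -2.7, 1.0, 0], [0, 0, 0, 0.1, -3.2, 1.0, 0], [0, 0, 0, 0.1, -3.7, 0.9, 0]]]
```

```bash
python3 - <<'E'
s=open('crank.py').read()
s=s.replace("    rows=[]\n","    rows=[]\n    print('rotfix',Ro.from_matrix(R.T@Ro.from_euler('xyz',[np.pi,0,1.66]).as_matrix()).as_rotvec().round(3))\n")
open('crank.py','w').write(s)
E
python3 crank.py 1 45 8 1
```

```text
t11.6 th 141.8 r 50.0 Ft(push,+dir) 12.1 Fr 14.1 F [18.1  2.8 -3.6] w0.0232
centre [0.529  0.1428] dev from guess mm [-0.1  0. ]
rotfix [0.034 0.004 0.005]
[[[0, 0, 0, 0.0, -0.4, 0.3, 0], [0, 0, 0, 0.0, -0.8, 0.5, 0], [0, 0, 0, 0.0, -1.3, 0.7, 0], [0, 0, 0, 0.0, -1.8, 0.8, 0], [0, 0, 0, 0.0, -2.2, 0.9, 0], [0, 0, 0, 0.1, -2.7, 1.0, 0], [0, 0, 0, 0.1, -3.2, 1.0, 0], [0, 0, 0, 0.1, -3.7, 0.9, 0]]]
```

Call:
drive_tool --series '[[[0.01,0,0,0,-0.4,0.4,0],[0.02,0,0,0,-0.8,0.7,0],[0.03,0,0,0,-1.3,0.9,0],[0.03,0,0,0,-1.8,1.0,0],[0.03,0,0,0,-2.2,1.1,0],[0.03,0,0,0,-2.7,1.1,0],[0.03,0,0,0,-3.2,1.1,0],[0.03,0,0,0,-3.7,1.0,0]]]'

```text
time: 12.35
tool_pos: [0.5366, -0.0586, 0.0931]
ee_rot: [3.121, 0.003, 1.665]
wrist_force: [11.2, 2.4, -8.6]
width: 0.023
```

```bash
python3 crank.py 1 45 8 1
```

```text
t12.3 th 178.7 r 49.9 Ft(push,+dir) 11.1 Fr 8.9 F [11.2  2.4 -8.6] w0.0230
centre [0.529  0.1429] dev from guess mm [-0.1  0.1]
rotfix [0.02  0.003 0.005]
[[[0, 0, 0, 0.0, -0.5, -0.0, 0], [0, 0, 0, 0.0, -1.0, -0.1, 0], [0, 0, 0, 0.0, -1.5, -0.2, 0], [0, 0, 0, 0.0, -1.9, -0.4, 0], [0, 0, 0, 0.0, -2.4, -0.6, 0], [0, 0, 0, 0.0, -2.8, -0.8, 0], [0, 0, 0, 0.0, -3.2, -1.1, 0], [0, 0, 0, 0.1, -3.5, -1.4, 0]]]
```

Call:
drive_tool --series '[[[0.01,0,0,0,-0.5,0.1,0],[0.02,0,0,0,-1.0,0.1,0],[0.02,0,0,0,-1.5,0,0],[0.02,0,0,0,-2.0,-0.2,0],[0.02,0,0,0,-2.5,-0.4,0],[0.02,0,0,0,-2.9,-0.7,0],[0.02,0,0,0,-3.3,-1.0,0],[0.02,0,0,0.1,-3.6,-1.4,0]]]'

```text
time: 13.15
tool_pos: [0.5026, -0.0613, 0.1053]
ee_rot: [3.136, 0.005, 1.665]
wrist_force: [5.1, -3.8, -8.4]
width: 0.0232
```

```bash
python3 crank.py 1 45 8 1
```

```text
t13.2 th -138.8 r 50.0 Ft(push,+dir) 9.1 Fr 3.1 F [ 5.1 -3.8 -8.4] w0.0232
centre [0.529  0.1429] dev from guess mm [-0.1  0.1]
rotfix [0.005 0.005 0.005]
[[[0, 0, 0, 0.0, -0.4, -0.3, 0], [0, 0, 0, 0.0, -0.7, -0.7, 0], [0, 0, 0, 0.0, -0.9, -1.1, 0], [0, 0, 0, 0.0, -1.2, -1.6, 0], [0, 0, 0, 0.0, -1.4, -2.0, 0], [0, 0, 0, 0.0, -1.5, -2.5, 0], [0, 0, 0, 0.0, -1.6, -3.0, 0], [0, 0, 0, 0.0, -1.7, -3.4, 0]]]
```

Call:
drive_tool --series '[[[0,0,0,0,-0.4,-0.3,0],[0,0,0,0,-0.7,-0.7,0],[0,0,0,0,-1.0,-1.1,0],[0,0,0,0,-1.3,-1.6,0],[0,0,0,0,-1.5,-2.0,0],[0,0,0,0,-1.6,-2.5,0],[0,0,0,0,-1.7,-3.0,0],[0,0,0,0,-1.7,-3.5,0]]]'

```text
time: 13.95
tool_pos: [0.4855, -0.0627, 0.1406]
ee_rot: [3.136, 0.004, 1.665]
wrist_force: [3.1, -0.8, -3.6]
width: 0.0229
```

```bash
python3 crank.py 1 45 8 1
```

```text
t13.9 th -92.6 r 50.1 Ft(push,+dir) 3.7 Fr -2.8 F [ 3.1 -0.8 -3.6] w0.0229
centre [0.529  0.1429] dev from guess mm [-0.2  0.1]
rotfix [0.005 0.004 0.005]
[[[0, 0, 0, 0.0, 0.0, -0.5, 0], [0, 0, 0, -0.0, 0.1, -1.0, 0], [0, 0, 0, -0.0, 0.2, -1.5, 0], [0, 0, 0, -0.0, 0.3, -1.9, 0], [0, 0, 0, -0.0, 0.5, -2.4, 0], [0, 0, 0, -0.0, 0.7, -2.8, 0], [0, 0, 0, -0.0, 1.0, -3.2, 0], [0, 0, 0, -0.0, 1.3, -3.6, 0]]]
```

Call:
drive_tool --series '[[[0,0,0,0,0,-0.5,0],[0,0,0,0,0.1,-1.0,0],[0,0,0,0,0.2,-1.5,0],[0,0,0,0,0.3,-1.9,0],[0,0,0,0,0.5,-2.4,0],[0,0,0,0,0.7,-2.8,0],[0,0,0,0,1.0,-3.2,0],[0,0,0,0,1.3,-3.6,0]]]'

```text
time: 14.75
tool_pos: [0.4984, -0.0616, 0.1766]
ee_rot: [3.137, 0.005, 1.665]
wrist_force: [4.2, -2.1, -6.7]
width: 0.0232
```

```bash
python3 crank.py 1 45 8 1
```

```text
t14.8 th -47.8 r 50.1 Ft(push,+dir) 2.3 Fr -7.5 F [ 4.2 -2.1 -6.7] w0.0232
centre [0.529  0.1429] dev from guess mm [-0.2  0.1]
rotfix [0.005 0.005 0.005]
[[[0, 0, 0, -0.0, 0.4, -0.3, 0], [0, 0, 0, -0.0, 0.7, -0.6, 0], [0, 0, 0, -0.0, 1.1, -0.9, 0], [0, 0, 0, -0.0, 1.6, -1.1, 0], [0, 0, 0, -0.0, 2.0, -1.3, 0], [0, 0, 0, -0.0, 2.5, -1.5, 0], [0, 0, 0, -0.1, 3.0, -1.6, 0], [0, 0, 0, -0.1, 3.5, -1.6, 0]]]
```

Call:
drive_tool --series '[[[0,0,0,0,0.4,-0.2,0],[0,0,0,0,0.7,-0.5,0],[0,0,0,0,1.1,-0.8,0],[0,0,0,0,1.6,-1.0,0],[0,0,0,0,2.0,-1.2,0],[0,0,0,0,2.5,-1.4,0],[0,0,0,0,3.0,-1.5,0],[0,0,0,0,3.5,-1.5,0]]]'

```text
time: 15.55
tool_pos: [0.5341, -0.0587, 0.1928]
ee_rot: [3.135, 0.006, 1.665]
wrist_force: [-2.4, -4.5, 4.7]
width: 0.0232
```

```bash
python3 crank.py 1 45 8 1
```

```text
t15.6 th -1.5 r 49.9 Ft(push,+dir) 2.7 Fr 4.8 F [-2.4 -4.5  4.7] w0.0232
centre [0.529  0.1429] dev from guess mm [-0.2  0.1]
rotfix [0.007 0.006 0.005]
[[[0, 0, 0, -0.0, 0.5, 0.0, 0], [0, 0, 0, -0.0, 1.0, 0.1, 0], [0, 0, 0, -0.0, 1.5, 0.2, 0], [0, 0, 0, -0.0, 1.9, 0.3, 0], [0, 0, 0, -0.0, 2.4, 0.5, 0], [0, 0, 0, -0.0, 2.8, 0.8, 0], [0, 0, 0, -0.0, 3.2, 1.1, 0], [0, 0, 0, -0.0, 3.6, 1.4, 0]]]
```

Call:
drive_tool --series '[[[0,0,0,0,0.5,0,0],[0,0,0,0,1.0,0.1,0],[0,0,0,0,1.5,0.2,0],[0,0,0,0,1.9,0.3,0],[0,0,0,0,2.4,0.5,0],[0,0,0,0,2.8,0.8,0],[0,0,0,0,3.2,1.1,0],[0,0,0,0,3.6,1.4,0]]]'

```text
time: 16.35
tool_pos: [0.5699, -0.0559, 0.179]
ee_rot: [3.136, 0.007, 1.664]
wrist_force: [-3.6, -5.1, 3.8]
width: 0.0234
```

```bash
python3 crank.py -1 45 8 1
cat > fit.py <<'E'
import json,numpy as np
from crank import X
from scipy.optimize import least_squares
L=[l for l in json.load(open('log.json')) if l['d']!=0]
c=np.array([.529,.1429]);P=np.array([l['p'] for l in L]);F=np.array([l['F'] for l in L]);d=np.array([l['d'] for l in L])
t=np.arctan2(P@X-c[0],P[:,2]-c[1]);Ft=-(F@X*np.cos(t)-F[:,2]*np.sin(t))
# plug angle = t+phi (0 = up). push + friction: Ft = d*fr - m*sin(t+phi)  (gravity torque + toward increasing angle when plug past top)
def fit(m):
    A=np.c_[d,-np.sin(t),-np.cos(t)][m];x,*_=np.linalg.lstsq(A,Ft[m],rcond=None);r=A@x-Ft[m]
    phi=np.arctan2(x[2],x[1]);print(m.sum(),'fr %.1f m %.1f handle angle with plug down %.1f  res %s'%(x[0],np.hypot(x[1],x[2]),(np.degrees(np.pi-phi))%360,r.round(1)))
fit(d!=0)
for k in(1,-1):
    if (d==k).sum()>4: fit(d==k)
E
python3 fit.py
```

```text
t16.4 th 43.8 r 50.0 Ft(push,+dir) 5.5 Fr -0.1 F [-3.6 -5.1  3.8] w0.0234
centre [0.529  0.1429] dev from guess mm [-0.2  0.1]
rotfix [0.006 0.007 0.004]
[[[0, 0, 0, 0.0, -0.4, -0.3, 0], [0, 0, 0, 0.0, -0.8, -0.6, 0], [0, 0, 0, 0.0, -1.2, -0.9, 0], [0, 0, 0, 0.0, -1.6, -1.1, 0], [0, 0, 0, 0.0, -2.1, -1.2, 0], [0, 0, 0, 0.0, -2.6, -1.3, 0], [0, 0, 0, 0.0, -3.1, -1.4, 0], [0, 0, 0, 0.0, -3.6, -1.4, 0]]]
9 fr 6.8 m 4.9 handle angle with plug down 61.3  res [ 0.1  0.7 -0.4  0.  -0.6  0.9 -0.2 -0.3 -0.2]
9 fr 6.8 m 4.9 handle angle with plug down 61.3  res [ 0.1  0.7 -0.4  0.  -0.6  0.9 -0.2 -0.3 -0.2]
```

Call:
drive_tool --series '[[[0,0,0,0,-0.4,-0.3,0],[0,0,0,0,-0.8,-0.6,0],[0,0,0,0,-1.2,-0.9,0],[0,0,0,0,-1.6,-1.1,0],[0,0,0,0,-2.1,-1.2,0],[0,0,0,0,-2.6,-1.3,0],[0,0,0,0,-3.1,-1.4,0],[0,0,0,0,-3.6,-1.4,0]]]'

```text
time: 17.15
tool_pos: [0.5389, -0.0584, 0.1928]
ee_rot: [3.124, 0.007, 1.665]
wrist_force: [11.4, -1.7, -1.8]
width: 0.0232
```

```bash
python3 crank.py -1 48 8 -1
```

```text
t17.1 th 4.1 r 50.0 Ft(push,+dir) -11.3 Fr -1.0 F [11.4 -1.7 -1.8] w0.0232
centre [0.529  0.1429] dev from guess mm [-0.2  0.1]
rotfix [0.017 0.007 0.005]
[[[0, 0, 0, 0.0, -0.5, -0.0, 0], [0, 0, 0, 0.0, -1.0, 0.0, 0], [0, 0, 0, 0.0, -1.6, 0.1, 0], [0, 0, 0, 0.0, -2.1, 0.3, 0], [0, 0, 0, 0.0, -2.5, 0.4, 0], [0, 0, 0, 0.1, -3.0, 0.7, 0], [0, 0, 0, 0.1, -3.4, 1.0, 0], [0, 0, 0, 0.1, -3.8, 1.3, 0]]]
```

Call:
drive_tool --series '[[[0.01,0,0,0,-0.5,0,0],[0.02,0,0,0,-1.0,0,0],[0.02,0,0,0,-1.6,0.1,0],[0.02,0,0,0,-2.1,0.2,0],[0.02,0,0,0,-2.6,0.4,0],[0.02,0,0,0,-3.1,0.7,0],[0.02,0,0,0,-3.5,1.0,0],[0.02,0,0,0,-3.9,1.3,0]]]'

```text
time: 17.95
tool_pos: [0.5067, -0.061, 0.1836]
ee_rot: [3.126, 0.007, 1.667]
wrist_force: [8.2, 0.1, 9.1]
width: 0.023
```

```bash
python3 crank.py -1 48 8 -1
```

```text
t17.9 th -35.3 r 49.8 Ft(push,+dir) -11.9 Fr 2.7 F [8.2 0.1 9.1] w0.0230
centre [0.529  0.1429] dev from guess mm [-0.2  0.1]
rotfix [0.015 0.007 0.007]
[[[0, 0, 0, 0.0, -0.4, 0.3, 0], [0, 0, 0, 0.0, -0.8, 0.7, 0], [0, 0, 0, 0.0, -1.1, 1.1, 0], [0, 0, 0, 0.0, -1.4, 1.5, 0], [0, 0, 0, 0.0, -1.7, 2.0, 0], [0, 0, 0, 0.1, -1.9, 2.4, 0], [0, 0, 0, 0.1, -2.0, 2.9, 0], [0, 0, 0, 0.1, -2.1, 3.5, 0]]]
```

Call:
drive_tool --series '[[[0.01,0,0,0,-0.4,0.3,0],[0.02,0,0,0,-0.8,0.7,0],[0.02,0,0,0,-1.1,1.1,0],[0.02,0,0,0,-1.4,1.5,0],[0.02,0,0,0,-1.7,2.0,0],[0.02,0,0,0,-1.9,2.4,0],[0.02,0,0,0.1,-2.0,2.9,0],[0.02,0,0,0.1,-2.1,3.5,0]]]'

```text
time: 18.75
tool_pos: [0.4862, -0.0626, 0.1513]
ee_rot: [-3.139, 0.009, 1.667]
wrist_force: [-5.4, -2.8, 10.7]
width: 0.0233
```

```bash
python3 crank.py -1 48 8 -1
```

```text
t18.8 th -80.4 r 50.0 Ft(push,+dir) -9.6 Fr 7.4 F [-5.4 -2.8 10.7] w0.0233
centre [0.529  0.1429] dev from guess mm [-0.2  0.1]
rotfix [-0.003  0.009  0.007]
[[[0, 0, 0, 0.0, -0.1, 0.5, 0], [0, 0, 0, 0.0, -0.1, 1.0, 0], [0, 0, 0, 0.0, -0.0, 1.6, 0], [0, 0, 0, 0.0, 0.1, 2.1, 0], [0, 0, 0, 0.0, 0.3, 2.6, 0], [0, 0, 0, 0.0, 0.5, 3.1, 0], [0, 0, 0, 0.0, 0.7, 3.5, 0], [0, 0, 0, 0.0, 1.0, 3.9, 0]]]
```

Call:
drive_tool --series '[[[0,0,0,0,-0.1,0.5,0],[0,0,0,0,-0.2,1.0,0],[0,0,0,0,-0.1,1.6,0],[0,0,0,0,0,2.1,0],[0,0,0,0,0.2,2.6,0],[0,0,0,0,0.4,3.1,0],[0,0,0,0,0.7,3.5,0],[0,0,0,0,1.0,3.9,0]]]'

```text
time: 19.55
tool_pos: [0.4957, -0.0619, 0.1123]
ee_rot: [-3.137, 0.009, 1.667]
wrist_force: [-3.9, -2.8, 4.1]
width: 0.0231
```

```bash
python3 crank.py -1 45 8 -1; python3 fit.py
```

```text
t19.6 th -127.5 r 50.2 Ft(push,+dir) -5.7 Fr 0.7 F [-3.9 -2.8  4.1] w0.0231
centre [0.529  0.1429] dev from guess mm [-0.2  0.1]
rotfix [-0.004  0.009  0.007]
[[[0, 0, 0, 0.0, 0.3, 0.4, 0], [0, 0, 0, 0.0, 0.7, 0.7, 0], [0, 0, 0, -0.0, 1.1, 1.0, 0], [0, 0, 0, -0.0, 1.5, 1.3, 0], [0, 0, 0, -0.0, 1.9, 1.5, 0], [0, 0, 0, -0.0, 2.4, 1.7, 0], [0, 0, 0, -0.0, 2.9, 1.8, 0], [0, 0, 0, -0.0, 3.3, 1.9, 0]]]
13 fr 6.8 m 5.0 handle angle with plug down 62.5  res [-0.   0.7 -0.4  0.1 -0.5  1.  -0.2 -0.4 -0.3  0.3  0.2 -0.2 -0.2]
9 fr 6.8 m 4.9 handle angle with plug down 61.3  res [ 0.1  0.7 -0.4  0.  -0.6  0.9 -0.2 -0.3 -0.2]
```

Call:
drive_tool --series '[[[0,0,0,0,0.3,0.4,0],[0,0,0,0,0.7,0.7,0],[0,0,0,0,1.1,1.0,0],[0,0,0,0,1.5,1.3,0],[0,0,0,0,1.9,1.5,0],[0,0,0,0,2.4,1.7,0],[0,0,0,0,2.9,1.8,0],[0,0,0,0,3.3,1.9,0]]]'

```text
time: 20.35
tool_pos: [0.5292, -0.0592, 0.0932]
ee_rot: [-3.138, 0.009, 1.667]
wrist_force: [-1.7, -5.5, 5.3]
width: 0.023
```

```bash
python3 crank.py -1 45 8 -1
```

```text
t20.4 th -173.0 r 50.1 Ft(push,+dir) -2.8 Fr -5.0 F [-1.7 -5.5  5.3] w0.0230
centre [0.529  0.1429] dev from guess mm [-0.2  0.1]
rotfix [-0.004  0.009  0.007]
[[[0, 0, 0, -0.0, 0.5, 0.0, 0], [0, 0, 0, -0.0, 1.0, 0.0, 0], [0, 0, 0, -0.0, 1.5, -0.1, 0], [0, 0, 0, -0.0, 1.9, -0.2, 0], [0, 0, 0, -0.0, 2.4, -0.3, 0], [0, 0, 0, -0.0, 2.9, -0.5, 0], [0, 0, 0, -0.1, 3.3, -0.8, 0], [0, 0, 0, -0.1, 3.7, -1.0, 0]]]
```

Call:
drive_tool --series '[[[0,0,0,0,0.5,0,0],[0,0,0,0,1.0,0,0],[0,0,0,0,1.5,-0.1,0],[0,0,0,0,1.9,-0.2,0],[0,0,0,0,2.4,-0.3,0],[0,0,0,0,2.9,-0.5,0],[0,0,0,0,3.3,-0.8,0],[0,0,0,0,3.7,-1.0,0]]]'

```text
time: 21.15
tool_pos: [0.5653, -0.0563, 0.1029]
ee_rot: [-3.135, 0.011, 1.666]
wrist_force: [-6.2, -6.2, 6.7]
width: 0.0234
```

```bash
python3 crank.py -1 45 8 -1
```

```text
t21.1 th 143.1 r 50.0 Ft(push,+dir) -1.3 Fr -9.4 F [-6.2 -6.2  6.7] w0.0234
centre [0.529  0.1429] dev from guess mm [-0.2  0.1]
rotfix [-0.007  0.011  0.006]
[[[0, 0, 0, -0.0, 0.4, -0.3, 0], [0, 0, 0, -0.0, 0.7, -0.7, 0], [0, 0, 0, -0.0, 1.0, -1.1, 0], [0, 0, 0, -0.0, 1.3, -1.5, 0], [0, 0, 0, -0.0, 1.5, -1.9, 0], [0, 0, 0, -0.0, 1.7, -2.4, 0], [0, 0, 0, -0.1, 1.8, -2.8, 0], [0, 0, 0, -0.1, 1.9, -3.3, 0]]]
```

Call:
drive_tool --series '[[[0,0,0,0,0.3,-0.3,0],[0,0.01,0,0,0.6,-0.7,0],[0,0.01,0,0,0.9,-1.1,0],[0,0.01,0,0,1.2,-1.5,0],[0,0.01,0,0,1.4,-1.9,0],[0,0.01,0,0,1.6,-2.4,0],[0,0.01,0,0,1.7,-2.8,0],[0,0.01,0,0,1.8,-3.3,0]]]'

```text
time: 21.95
tool_pos: [0.5843, -0.0546, 0.1346]
ee_rot: [-3.135, 0.002, 1.666]
wrist_force: [2.0, -5.8, -3.3]
width: 0.0231
```

```bash
python3 crank.py -1 36 8 -1;python3 fit.py
```

```text
t21.9 th 99.6 r 49.8 Ft(push,+dir) -3.0 Fr 2.1 F [ 2.  -5.8 -3.3] w0.0231
centre [0.5289 0.1429] dev from guess mm [-0.2  0.1]
rotfix [-0.006  0.002  0.006]
[[[0, 0, 0, -0.0, 0.1, -0.4, 0], [0, 0, 0, -0.0, 0.1, -0.8, 0], [0, 0, 0, -0.0, 0.1, -1.2, 0], [0, 0, 0, -0.0, 0.0, -1.6, 0], [0, 0, 0, -0.0, -0.0, -1.9, 0], [0, 0, 0, -0.0, -0.2, -2.3, 0], [0, 0, 0, -0.0, -0.3, -2.7, 0], [0, 0, 0, -0.0, -0.5, -3.1, 0]]]
16 fr 6.7 m 5.1 handle angle with plug down 61.2  res [ 0.   0.8 -0.4  0.1 -0.7  0.7 -0.4 -0.5 -0.3  0.3  0.1 -0.3 -0.2  0.2
 -0.3 -0.5]
9 fr 6.8 m 4.9 handle angle with plug down 61.3  res [ 0.1  0.7 -0.4  0.  -0.6  0.9 -0.2 -0.3 -0.2]
7 fr 6.6 m 5.3 handle angle with plug down 61.0  res [ 0.3  0.1 -0.3 -0.1  0.4 -0.  -0.3]
```

Call:
drive_tool --series '[[[0,0,0,0,0,-0.4,0],[0,0,0,0,0.1,-0.8,0],[0,0,0,0,0.1,-1.2,0],[0,0,0,-0.1,0,-1.6,0],[0,0,0,-0.1,0,-1.9,0],[0,0,0,-0.1,-0.2,-2.3,0],[0,0,0,-0.1,-0.3,-2.7,0],[0,0,0,-0.1,-0.5,-3.2,0],[0,0,0,-0.1,-0.5,-3.2,0],[0,0,0,-0.1,-0.5,-3.2,0]]]'

```text
time: 22.95
tool_pos: [0.5786, -0.0552, 0.1674]
ee_rot: [-3.134, 0.0, 1.667]
wrist_force: [-3.8, 1.8, -1.1]
width: 0.0229
```

```bash
python3 crank.py -1 5 2 0
```

```text
t22.9 th 60.6 r 49.9 Ft(push,+dir) 0.8 Fr -3.7 F [-3.8  1.8 -1.1] w0.0229
centre [0.5289 0.1429] dev from guess mm [-0.2  0.1]
rotfix [-0.008  0.     0.007]
[[[0, 0, 0, 0.0, -0.1, -0.2, 0], [0, 0, 0, 0.0, -0.2, -0.4, 0]]]
```

Call:
drive_tool --series '[[[0,0,0,0,0,0,0],[0,0,0,0,0,0,0],[0,0,0,0,0,0,0],[0,0,0,0,0,0,0],[0,0,0,0,0,0,0]]]'

```text
time: 23.45
tool_pos: [0.5786, -0.0552, 0.1674]
ee_rot: [-3.134, -0.0, 1.667]
wrist_force: [-1.6, 0.8, -3.9]
width: 0.0234
```

```bash
python3 crank.py -1 5 1 0
python3 - <<'E'
from h import *
print(robot.get_obs()['qvel'].round(4))
a=snap('wrist','wrist9')['img'];s=snap('scene','scene9')['img']
cv2.imwrite('pics/f9.png',np.hstack([cv2.resize(a,(400,300)),cv2.resize(s,(400,300))]))
P=np.load('pics/scene9.npz');C=cloud(P)
r=(C[...,1]>.17)&(C[...,1]<.22)&(C[...,0]>.49)&(C[...,0]<.55)&(C[...,2]>.09)&(C[...,2]<.13);print(r.sum(),np.percentile(C[r][:,2],[50,90]))
E
```

```text
t23.4 th 60.5 r 49.9 Ft(push,+dir) -2.7 Fr -3.3 F [-1.6  0.8 -3.9] w0.0234
centre [0.5289 0.1429] dev from guess mm [-0.3  0.1]
rotfix [-0.008 -0.     0.007]
[[[0, 0, 0, 0.0, -0.2, -0.4, 0]]]
[ 0.0002 -0.0032  0.0033 -0.001   0.     -0.0001]
148 [0.10522322 0.1180729 ]
```

View pics/f9.png

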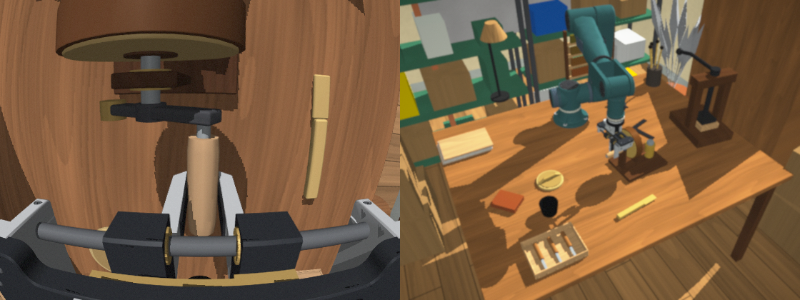

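The handle (left view, about px (203,185)) is still in the jaws and the wheel is at rest. In the scene view the loose things lie where they were and the oiler is up. I'll hand in.

```bash
python3 -c "
from bench import robot
print(robot.close_job())"
```

```text
the job is handed in; nothing more can be done
None
```

The wheel is held still by its handle, with the heavy side pointing down to within a few degrees by my readings. I handed the job in at about 23.5 s; `close_job` gives no verdict.

- **Oiler:** I pressed it until the finger tips stopped at 101 mm above the table and the push rose to about 20 N there. On release, its measured height matched the first picture.
- **Feeling for the weight:** I gripped the handle and turned the wheel a little over one turn forward, then nearly as far back. I read the push along the handle's path at 16 points.
    - The heavy side is down at a handle angle of 61.3° from the forward readings, 61.0° from the backward ones and 61.2° from all of them together.
    - The fitted brake was 6.7 N at the handle, against 6.8 N expected from the 0.34 N m washer. The fitted pull was about 5 N (roughly 0.25 N m), inside the stated range. No reading was off the fit by more than about 1 N.
- **Final hold:** The wheel rests at a handle angle of 60.5°, still gripped (opening 23 mm) with small wrist forces of about 4 N. In the last pictures the loose things I could see looked unmoved, by eye only. The gripper partly hid the iron square, so I could not fully check it.
- **Disagreement:** My estimates of the stand's direction ranged from 0.04 to 0.10 rad, and I used 0.08. The handle positions fitted a 50 mm circle about the axle to within about 0.2 mm.

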